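# Set out the injector-service tray

### The arm

A 7-joint arm with a two-finger parallel gripper is mounted at the origin on the work surface; the furniture and walls round the work are solid. World frame = base frame: x ahead of the robot, y to its left, z up, the work surface at z = 0. Lengths are in m, angles in rad, forces in N, time in s.
With the tool pointing down it reaches from about 0.35 to 0.9 m from the base axis. Payload 8.1 kg.
Tool frame: the origin (TCP) lies at the very end of the fingers, on their centre line; the grasp point (between the pads) lies 19 mm behind it; z points along the fingers, y is the line along which they close (so a half turn about z gives the same grasp; the last joint's range is limited). The gripper opens to 92 mm and grips with 3 to 60 N. Pads are 19 mm wide; open, the fingers measure 130 mm over their backs; the gripper's body (75 mm by 190 mm) begins 47 mm behind the grasp point.
Start: joints at [-1.387, 0.434, 0.025, 1.573, -0.012, 1.134, -0.075], TCP at [0.177, 0.599, 0.187] pointing down, gripper open.
Joint ranges: [-2.62, 2.62], [-0.44, 2.09], [-1.27, 1.32], [0.08, 2.57], [-1.32, 4.46], [0.12, 2], [-2.74, 2.74]. Speed limits (rad/s): [2.22, 2.22, 3.01, 3.01, 3.14, 3.14, 3.14].

### API

Orientations are given as [roll, pitch, yaw] about the fixed x, y, z axes, in that order (R = Rz(yaw) Ry(pitch) Rx(roll)).
In Python, from station import r gives the robot as it stands.
- The arm moves only by the tool carry_out, never from a script. Its argument "series" is a list of rows, each a list of 3 entries, a list of its own where there are three numbers: the shift along the world's x, y, z in mm, then the turn, a rotation vector about the world's x, y, z in degrees, then the finger opening in mm, from 0 to 91.8. In form: [[[tx, ty, tz], [ax, ay, az], grip], ...]. A call has 1 to 5 rows; each row shifts and turns the commanded pose from where the row before left it; what a row does not reach is not made up. A row lasts 1/10 s, in which the tool goes at most 50 mm and 8.59 degrees, less where a joint would pass 70% of its speed; a pose out of reach is approached as far as the arm can. A call with a gripper value outside its range is refused whole. The fingers move at their own pace and stop on an object; "newtons" is the grip in N (left out, the last holds). Time passes only in rows, so rows that do not move let the fingers close. It gives the time, the measured TCP pose, the force, the opening and the grip force at its end, in the units of the state.
- r.observe(): the state, without advancing time (a new reading comes with each control period).
- r.camera(name): name is "scene" or "top" or "wrist"; returns the picture (384x512x3 uint8, blue, green, red); there is no depth.
- r.get_calibration(name): a dict with "K" (3x3 intrinsics, pixels), "dist" ([k1, k2, p1, p2, k3] as OpenCV has them; the pictures are not rectified), "R" (3x3) and "t" (3): a world point X has camera coordinates R X + t. Camera axes: x right, y down, z forward; pixel columns grow to the right and rows downward; lengths in m; the calibration is good to about 2 mm. A picture is of the moment at which its call begins: read the wrist's pose just before it. get_calibration takes no time and is no camera call; for the wrist camera it gives the pose at the moment of the call.
- r.hand_in(): hands the job in; it is judged then, once.
Trained networks look in the newest picture that a camera, given by its name, has taken for a name from the list of things; names that differ only in an ending like _2 or _b are one class to them, and where a whole thing is asked for, a point or a joint stands for the part that bears it (a point fixed in the world has none). Each returns a list of dicts, best first, with "confidence" (0 to 1); they miss things now and then, are a little off and sometimes report something else, mostly with a low value. They report only what shows in the picture. A call takes as long as a camera call. They do not tell look-alikes from the thing itself.
- r.spot_in(camera, target): "point" ([column, row] in pixels, amid what is visible of it).
- r.outline_of(camera, target): "mask" (384x512 bool, what is visible of it) and "point" ([column, row] in pixels, amid what is visible of it).
The state is a dict: "time_s": time; "qpos": joint angles; "dq": joint speeds; "effort": joint torques, N m; "tcp_pos": TCP position; "tool_rot": TCP orientation; "ft_force": force on the tool from outside, world axes, zero at the start; "moment": the same for the moment, N m; "opening": opening from 0.0 (shut) to 1.0 (fully open); "gripper_force": force on a finger pad.
Only numpy, scipy, OpenCV 4.12 (cv2) and the standard library are available. Lean on these libraries where they do the work, as an engineer would, in place of code of your own. Each camera call takes 0.05 s, during which the arm holds its last target. There are 200 camera calls.

### The job

Set out the steel tray for the next injector service, everything upright: the large sample pot in the middle of the tray; on the tray's long centre line, the standard jar in the middle of the free space between the pot and the tray end where the small amber bottle stands, and the septa jar likewise between the pot and the end where the beaker stands. Stand the little ferrule jar centred on top of the pot's lid. Leave the bottle, the beaker, the cap jar and the loose vial where they are.

Things in the scene. Friction and masses are not known exactly. Their poses are not given: they have to be found in the camera images.
- steel_tray: shallow steel tray fixed right of the press, long side roughly away from the robot; 170 x 240 mm, rim 18 mm high, walls and floor 2 mm. Origin: centre of underside; x along the short side, y along the long side (inside ends at +/-118 mm), z up. The fixed press between tray and jars (x 0.43-0.47 m above its base, y -0.11 to 0.18 m, 0.37 m high with its lever) can be passed behind at x 0.58 m
- sample_pot: the largest jar: round white screw pot with a flat wide red lid, 55 mm across, 60 mm tall with the lid; starts on the 2 mm thick grey bench mat left of the press. Origin at the centre of its underside, z up; grip it round the wall
- standard_jar: standard jar: round brown screw jar with a flat black lid, 42 mm across, 45 mm tall; the larger of the two brown jars. Starts on the 2 mm thick grey bench mat left of the press. Origin at the centre of its underside, z up
- septa_jar: septa jar: low round white screw jar with a flat off-white lid, 36 mm across, 34 mm tall; starts on the 2 mm thick grey bench mat left of the press. Origin at the centre of its underside, z up
- ferrule_jar: ferrule jar: the smallest jar, round, brown with a flat black lid, 30 mm across, 30 mm tall; starts on the 2 mm thick grey bench mat left of the press. Origin at the centre of its underside, z up
- reagent_bottle: small amber reagent bottle with a white cap, 49 mm across, 90 mm tall, standing on the bench just outside one end of the tray (near or far end, about 165 mm from the tray's centre); marks the standard jar's end. Not to be moved. Origin at the centre of its underside
- beaker: empty glass beaker with a spout, 50 mm across, 56 mm tall, standing on the bench just outside the other end of the tray; marks the septa jar's end. Not to be moved. Origin at the centre of its underside
- cap_jar: cap jar, not part of the job: round white screw jar with a flat blue lid, 51 mm across, 58 mm tall, near the other jars. Not to be moved. Origin at the centre of its underside
- big_vial: loose glass vial with a crimped grey cap, not part of the job, 22 mm across, 66 mm tall, near the jars. Not to be moved. Origin at the centre of its underside
Mind the look-alikes: they are no part of the job. What is shaped like the standard_jar but purple is not meant. Leave any yellow look-alike of the sample_pot alone.

How it is judged:
At the end, for the whole second after the job is handed in: All upright, released, at rest: pot within 13 mm of the tray centre per axis; standard jar (bottle end) and septa jar (beaker end) on the tray floor 72.5 +/- 15 mm from its centre, within 13 mm of its long centre line; ferrule jar on the pot's lid, centred within 12 mm (x of sample_pot in the frame of steel_tray between -0.013 and 0.013 m and y of sample_pot in the frame of steel_tray between -0.013 and 0.013 m and x of standard_jar in the frame of steel_tray between -0.013 and 0.013 m and x of septa_jar in the frame of steel_tray between -0.013 and 0.013 m and ((y of reagent_bottle in the frame of steel_tray above 0 m and y of standard_jar in the frame of steel_tray between 0.0575 and 0.0875 m and y of septa_jar in the frame of steel_tray between -0.0875 and -0.0575 m) or (y of reagent_bottle in the frame of steel_tray below 0 m and y of standard_jar in the frame of steel_tray between -0.0875 and -0.0575 m and y of septa_jar in the frame of steel_tray between 0.0575 and 0.0875 m)) and z of sample_pot in the frame of steel_tray between -0.002 and 0.006 m and z of standard_jar in the frame of steel_tray between -0.002 and 0.006 m and z of septa_jar in the frame of steel_tray between -0.002 and 0.006 m and horizontal distance between ferrule_jar and sample_pot below 0.012 m and z of ferrule_jar in the frame of sample_pot between 0.056 and 0.064 m and angle between each of sample_pot, standard_jar, septa_jar, ferrule_jar's own z axis and vertical below 0.1 rad and linear speed of each of sample_pot, standard_jar, septa_jar, ferrule_jar below 0.02 m/s); the robot touches nothing.
It fails at once if the amber bottle, the beaker, the cap jar or the loose vial is moved by more than 20 mm or tipped (distance of any of reagent_bottle, beaker, cap_jar, big_vial from where it was at the start of the episode above 0.02 m or angle between any of reagent_bottle, beaker, cap_jar, big_vial's own z axis and vertical above 0.3 rad).
It also fails if it takes over 141 s, if anything falls off the work surface, if the arm or the gripper's body presses on something with over 40 N, if the wrist force passes 120 N, or if a joint passes its speed limit or range.

## Working session

There is one attempt and no reset: what is moved stays moved. The work goes in short steps, Python scripts to look and compute and a tool call to move; the robot and the scene stay as the last step left them, time stands still between calls to the robot, and variables do not carry over. Pictures are saved under pics/ and viewed, at most 14 in all, crops included, and the job is handed in when it is done.

Besides the shell and the picture viewer there is one more tool, called after "Call:" by a JSON object that holds its "fn" and its "kwargs", one argument or row to a line. carry_out: Moves the arm, as the interface text tells. Its arguments: {"type":"object","properties":{"series":{"type":"array"},"newtons":{"type":"number"}},"required":["series"]}

```bash
ls; mkdir -p pics; cat > h.py <<'E'
import numpy as np, cv2
from station import r
def ray(cam,uv,z,c=None):
    c=c or r.get_calibration(cam)
    K,d,R,t=[np.array(c[k],float) for k in("K","dist","R","t")]
    n=cv2.undistortPoints(np.array([[uv]],float),K,d)[0,0]
    o=-R.T@t; v=R.T@np.array([n[0],n[1],1]); return o+v*(z-o[2])/v[2]
def proj(cam,X,c=None):
    c=c or r.get_calibration(cam)
    K,d,R,t=[np.array(c[k],float) for k in("K","dist","R","t")]
    return cv2.projectPoints(np.array(X,float).reshape(-1,1,3),cv2.Rodrigues(R)[0],t,K,d)[0][:,0]
E
python3 - <<'E'
from h import *
for n in("top","scene"):
    cv2.imwrite(f"pics/{n}0.png",r.camera(n)); c=r.get_calibration(n); R=np.array(c["R"]);print(n,(-R.T@c["t"]).round(3))
    for k in ["steel_tray","sample_pot","standard_jar","septa_jar","ferrule_jar","reagent_bottle","beaker","cap_jar","big_vial"]:
        print(k,[(np.round(s["point"]).tolist(),round(s["confidence"],2)) for s in r.spot_in(n,k)])
print(r.observe())
E
```

```text
pics
top [0.26  0.029 1.302]
steel_tray [([364.0, 178.0], 0.9), ([199.0, 219.0], 0.47)]
sample_pot [([165.0, 212.0], 0.79), ([220.0, 169.0], 0.78)]
standard_jar [([142.0, 199.0], 0.61), ([209.0, 244.0], 0.5), ([130.0, 258.0], 0.46)]
septa_jar []
ferrule_jar [([201.0, 156.0], 0.72), ([180.0, 180.0], 0.47)]
reagent_bottle [([349.0, 228.0], 0.76)]
beaker [([374.0, 130.0], 0.65)]
cap_jar [([198.0, 216.0], 0.78), ([372.0, 131.0], 0.27)]
big_vial [([202.0, 157.0], 0.52)]
scene [-0.262  0.542  0.808]
steel_tray [([344.0, 155.0], 0.79)]
sample_pot [([224.0, 201.0], 0.95), ([190.0, 248.0], 0.72)]
standard_jar [([168.0, 314.0], 0.86), ([256.0, 253.0], 0.83), ([149.0, 255.0], 0.58)]
septa_jar [([192.0, 193.0], 0.67), ([142.0, 221.0], 0.46)]
ferrule_jar [([177.0, 224.0], 0.61)]
reagent_bottle [([366.0, 188.0], 0.58)]
beaker [([325.0, 126.0], 0.69)]
cap_jar [([224.0, 240.0], 0.85)]
big_vial [([192.0, 192.0], 0.62)]
{'time_s': 1.0, 'qpos': array([-1.38658569,  0.43450915,  0.02502801,  1.57321265, -0.01159549,
        1.1340025 , -0.07510745]), 'dq': array([-5.59815012e-04, -4.64859966e-04,  2.92614933e-05,  1.48295702e-04,
       -1.37736169e-03, -7.89970746e-04, -8.04567744e-04]), 'effort': array([ 4.92617492e-04, -6.67657828e+01,  9.83931720e-01, -3.14802897e+01,
       -6.09210483e-02,  3.28281638e-02,  1.52154701e-05]), 'tcp_pos': array([0.17685549, 0.59946264, 0.18693158]), 'tool_rot': array([3.14157672e+00, 2.70462978e-05, 2.85466605e+00]), 'ft_force': array([-0.2562004 ,  0.72158541, -0.44162667]), 'moment': array([-0.05964582,  0.02099214,  0.01574379]), 'gripper_force': 0.0, 'opening': 1.0012607648615308}
```

```bash
python3 - <<'E'
import cv2
a=cv2.imread("pics/top0.png")[110:290,100:410]; cv2.imwrite("pics/topc.png",cv2.resize(a,(800,465),interpolation=cv2.INTER_CUBIC))
a=cv2.imread("pics/scene0.png")[90:350,100:440]; cv2.imwrite("pics/scenec.png",cv2.resize(a,(784,600),interpolation=cv2.INTER_CUBIC))
E
```

```text
(no output)
```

View pics/topc.png

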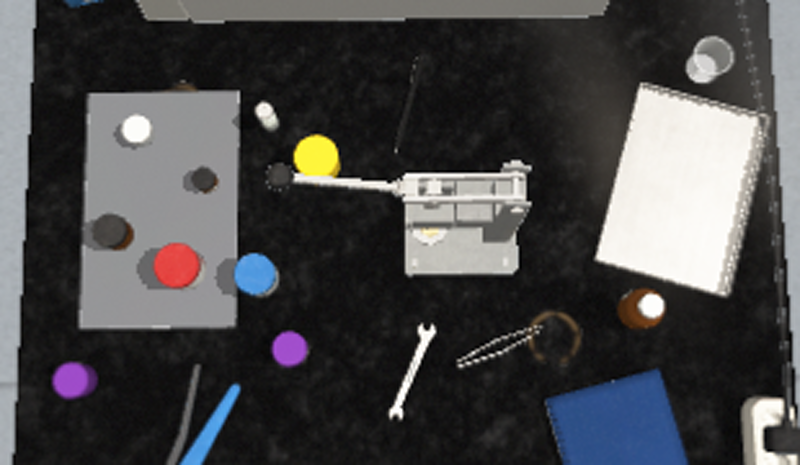

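View pics/scenec.png

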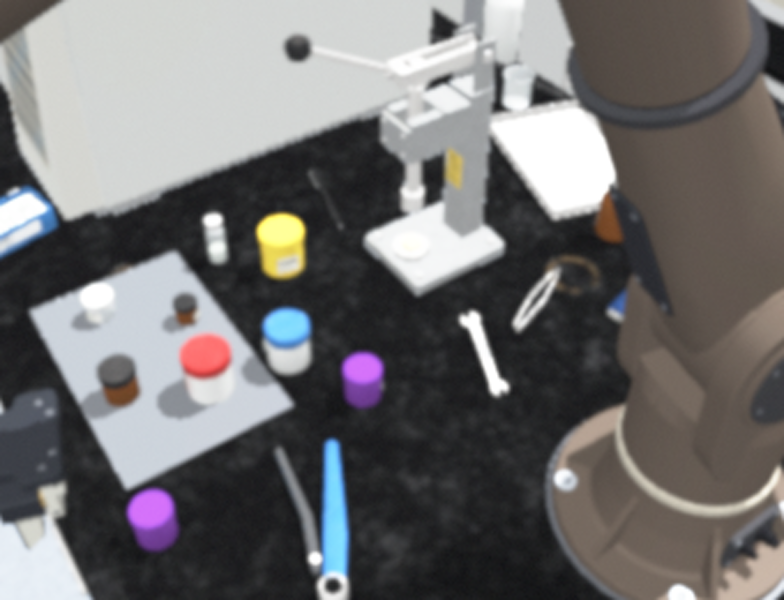

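```bash
python3 - <<'E'
from h import *
c=r.get_calibration("top"); f=c["K"][0][0]; print("f",f)
P=lambda x,y:(100+x*310/800,110+y*180/465)
for n,p,z in [("pot",(176,265),.062),("std",(111,231),.047),("septa",(136,129),.036),("ferr",(203,180),.032),("cap",(255,273),.06),("purp",(290,349),.045),("vialtop",(264,105),.066),("yellow",(316,156),.06),("bottlecap",(652,305),.09),("beaker",(712,57),.056),("lever",(279,176),.3)]:
    print(n,np.round(P(*p),1),ray("top",P(*p),z,c).round(4))
q=[ray("top",P(*p),.018,c)[:2] for p in[(641,84),(768,117),(728,297),(597,261)]]
q=np.array(q);print(q.round(4),q.mean(0).round(4),[np.linalg.norm(q[i]-q[i-1]).round(3) for i in range(4)])
for i,j in[(3,0),(2,1)]: d=q[j]-q[i];print(np.degrees(np.arctan2(d[1],d[0])))
g=cv2.imread("pics/top0.png");hsv=cv2.cvtColor(g,cv2.COLOR_BGR2HSV)
m=((hsv[...,1]<70)&(hsv[...,2]>190)).astype(np.uint8); 
n,l,s,ce=cv2.connectedComponentsWithStats(m)
for i in range(1,n):
    if s[i,4]>25: 
        pts=np.argwhere(l==i)[:,::-1].astype(np.float32); print(s[i],ce[i].round(1),cv2.minAreaRect(pts))
for nm,lo,hi,z in [("red",(0,150,100),(8,255,255),.062),("red2",(172,150,100),(180,255,255),.062)]:
    m=cv2.inRange(hsv,lo,hi);n,l,s,ce=cv2.connectedComponentsWithStats(m)
    for i in range(1,n):
        if s[i,4]>60: print(nm,s[i],ce[i],ray("top",ce[i],z,c).round(4))
E
```

```text
f 395.367832278981
pot [168.2 212.6] [0.3995 0.317  0.062 ]
std [143.  199.4] [0.4448 0.4027 0.047 ]
septa [152.7 159.9] [0.5776 0.3785 0.036 ]
ferr [178.7 179.7] [0.511  0.2922 0.032 ]
cap [198.8 215.7] [0.3888 0.2203 0.06  ]
purp [212.4 245.1] [0.2966 0.1785 0.045 ]
vialtop [202.3 150.6] [0.5987 0.2106 0.066 ]
yellow [222.4 170.4] [0.534  0.1459 0.06  ]
bottlecap [352.6 228.1] [ 0.3424 -0.2545  0.09  ]
beaker [375.9 132.1] [ 0.6554 -0.353   0.056 ]
lever [208.1 178.1] [0.461  0.1603 0.3   ]
[[ 0.6327 -0.2713]
 [ 0.5865 -0.4313]
 [ 0.3563 -0.3662]
 [ 0.4033 -0.2052]] [ 0.4947 -0.3185] [np.float64(0.239), np.float64(0.167), np.float64(0.239), np.float64(0.168)]
-16.084181339556746
-15.79428771744114
[  127     0   240    59 13264] [243.9  28.4] ((246.5, 29.0), (58.0, 239.0), 90.0)
[399  60  14  14  34] [406.6  66.5] ((406.00006103515625, 66.0000228881836), (18.384775161743164, 2.8284268379211426), 45.0)
[316  63  41   1  41] [336.  63.] ((336.0, 63.0), (40.0, 0.0), 180.0)
[196  65  30   1  30] [210.5  65. ] ((210.5, 65.0), (29.0, 0.0), 180.0)
[256  64  35   1  35] [273.  64.] ((273.0
[... 1210 characters left out ...]
 9  66] [352.2 227.9] ((352.0, 228.0), (8.0, 8.0), 90.0)
[251 236  18  36 119] [259.3 252.9] ((258.7376708984375, 253.39666748046875), (5.948975086212158, 38.428680419921875), 21.501436233520508)
[ 391  265   22  115 1122] [401.6 313.1] ((402.87109375, 322.00958251953125), (115.01821899414062, 16.584196090698242), 85.76361083984375)
[ 18 285  14  25 124] [ 25.2 294.1] ((24.756757736206055, 297.4594421386719), (9.535140991210938, 24.988645553588867), 9.462322235107422)
[292 312   6   7  34] [294.5 314.8] ((294.5, 315.0), (6.0, 5.0), 90.0)
red [401  74  13  13 106] [406.46226415  80.48113208] [ 0.8281 -0.4611  0.062 ]
red [160 204  17  17 231] [168.05194805 212.34199134] [0.4003 0.3175 0.062 ]
```

Top crop, with full-frame pixels: red pot at (168,212), standard jar with black lid at (143,199), septa with white lid at (153,160), ferrule with small black lid at (179,180). 
Things that could be taken for them:
- Yellow pot (222,170) and blue cap jar (199,216), for the pot.
- Purple jars (128,257) and (212,245), for the standard jar.

I choose the red one first, and both crops agree. The bottle is at the near end of the tray and the beaker at the far end. The measured tray is 239x167 mm, which fits the given size.

Call:
{"fn": "carry_out", "kwargs": {
  "series": [
    [[22,-28,0],[0,0,0],76],
    [[22,-28,0],[0,0,0],76],
    [[22,-28,0],[0,0,0],76],
    [[22,-28,0],[0,0,0],76],
    [[22,-28,0],[0,0,0],76]
  ],
  "newtons": 25
}}

```text
time_s: 1.5
tcp_pos: [0.2876, 0.4583, 0.187]
tool_rot: [3.141, 0.0, 2.855]
ft_force: [0.5, 0.3, -0.3]
opening: 0.831
gripper_force: 0.0
```

Call:
{"fn": "carry_out", "kwargs": {
  "series": [
    [[22,-28,0],[0,0,0],76],
    [[22,-28,0],[0,0,0],76],
    [[22,-28,0],[0,0,0],76],
    [[22,-28,0],[0,0,0],76],
    [[22,-28,0],[0,0,0],76]
  ]
}}

```text
time_s: 2.0
tcp_pos: [0.3976, 0.3183, 0.1872]
tool_rot: [3.141, 0.0, 2.855]
ft_force: [0.5, 0.4, -0.0]
opening: 0.825
gripper_force: 0.0
```

Call:
{"fn": "carry_out", "kwargs": {
  "series": [
    [[0,0,0],[0,0,0],76],
    [[0,0,0],[0,0,0],76]
  ]
}}

```text
time_s: 2.2
tcp_pos: [0.3973, 0.319, 0.1871]
tool_rot: [3.141, 0.0, 2.853]
ft_force: [-0.6, 0.3, 0.3]
opening: 0.826
gripper_force: 0.0
```

```bash
python3 - <<'E'
from h import *
c=r.get_calibration("wrist"); g=r.camera("wrist"); 
R=np.array(c["R"]);print((-R.T@c["t"]).round(3),R[2].round(3)); o=r.observe();print(o["time_s"],o["tcp_pos"],o["tool_rot"])
for n,p,z in [("pot",(.4,.3172),.062),("std",(.4448,.4027),.047),("cap",(.389,.22),.06)]:
    a=np.linspace(0,6.28,40); rad={"pot":.0275,"std":.021,"cap":.0255}[n]
    q=proj("wrist",[[p[0]+rad*np.cos(t),p[1]+rad*np.sin(t),z] for t in a],c)
    cv2.polylines(g,[q.round().astype(int).reshape(-1,1,2)],True,(0,255,0),1)
cv2.imwrite("pics/w1.png",g)
E
```

```text
[0.332 0.34  0.386] [ 0.249 -0.075 -0.966]
2.25 [0.39651101 0.32000347 0.18702714] [ 3.14106817e+00 -3.33210984e-04  2.85469865e+00]
```

View pics/w1.png

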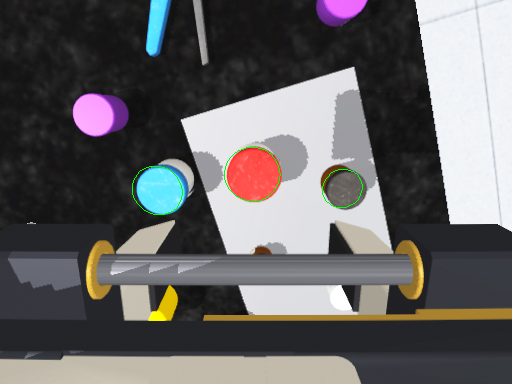

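The wrist picture shows the red pot at (253,174), the standard jar at (343,187) and the cap jar at (160,190). All three sit on the predicted circles, so I go down on the pot.

Call:
{"fn": "carry_out", "kwargs": {
  "series": [
    [[3,-2,-30],[0,0,0],76],
    [[0,0,-40],[0,0,0],76],
    [[0,0,-40],[0,0,0],76],
    [[0,0,-35],[0,0,0],76],
    [[0,0,-27],[0,0,0],76]
  ]
}}

```text
time_s: 2.75
tcp_pos: [0.3981, 0.3185, 0.0129]
tool_rot: [-3.141, -0.001, 2.857]
ft_force: [0.5, -1.2, 1.2]
opening: 0.829
gripper_force: 0.0
```

Call:
{"fn": "carry_out", "kwargs": {
  "series": [
    [[0,0,0],[0,0,0],76],
    [[0,0,0],[0,0,0],45],
    [[0,0,0],[0,0,0],45],
    [[0,0,0],[0,0,0],45],
    [[0,0,0],[0,0,0],45]
  ],
  "newtons": 25
}}

```text
time_s: 3.25
tcp_pos: [0.4006, 0.3183, 0.0163]
tool_rot: [3.139, 0.001, 2.855]
ft_force: [-0.5, -0.8, 7.1]
opening: 0.582
gripper_force: 25.0
```

Call:
{"fn": "carry_out", "kwargs": {
  "series": [
    [[0,0,0],[0,0,0],45],
    [[0,0,10],[0,0,0],45],
    [[0,0,20],[0,0,0],45],
    [[0,0,20],[0,0,0],45],
    [[0,0,30],[0,0,0],45]
  ]
}}

```text
time_s: 3.75
tcp_pos: [0.3991, 0.3167, 0.0956]
tool_rot: [-3.14, -0.001, 2.855]
ft_force: [-0.4, 0.0, -1.8]
opening: 0.58
gripper_force: 25.0
```

Call:
{"fn": "carry_out", "kwargs": {
  "series": [
    [[37,0,21],[0,0,0],45],
    [[37,0,21],[0,0,0],45],
    [[37,0,21],[0,0,0],45],
    [[37,0,21],[0,0,0],45],
    [[37,0,21],[0,0,0],45]
  ]
}}

```text
time_s: 4.25
tcp_pos: [0.5859, 0.3171, 0.2019]
tool_rot: [3.141, 0.0, 2.855]
ft_force: [0.1, 0.0, -1.5]
opening: 0.582
gripper_force: 25.0
```

Call:
{"fn": "carry_out", "kwargs": {
  "series": [
    [[0,-30,0],[0,0,0],45],
    [[0,-40,0],[0,0,0],45],
    [[0,-40,0],[0,0,0],45],
    [[0,-40,0],[0,0,0],45],
    [[0,-40,0],[0,0,0],45]
  ]
}}

```text
time_s: 4.75
tcp_pos: [0.5843, 0.1257, 0.2007]
tool_rot: [3.141, 0.0, 2.855]
ft_force: [0.9, -0.3, -0.5]
opening: 0.58
gripper_force: 25.0
```

Call:
{"fn": "carry_out", "kwargs": {
  "series": [
    [[0,-40,0],[0,0,0],45],
    [[0,-40,0],[0,0,0],45],
    [[0,-40,0],[0,0,0],45],
    [[0,-40,0],[0,0,0],45],
    [[0,-40,0],[0,0,0],45]
  ]
}}

```text
time_s: 5.25
tcp_pos: [0.5843, -0.0741, 0.2008]
tool_rot: [3.141, 0.0, 2.855]
ft_force: [1.2, 0.0, -2.3]
opening: 0.579
gripper_force: 25.0
```

Call:
{"fn": "carry_out", "kwargs": {
  "series": [
    [[0,-40,0],[0,0,0],45],
    [[0,-40,0],[0,0,0],45],
    [[0,-40,0],[0,0,0],45],
    [[0,-40,0],[0,0,0],45],
    [[0,-40,0],[0,0,0],45]
  ]
}}

```text
time_s: 5.75
tcp_pos: [0.5843, -0.2739, 0.2008]
tool_rot: [3.141, 0.0, 2.855]
ft_force: [0.8, 0.6, -1.3]
opening: 0.583
gripper_force: 25.0
```

Call:
{"fn": "carry_out", "kwargs": {
  "series": [
    [[-30,-16,0],[0,0,0],45],
    [[-30,-15,0],[0,0,0],45],
    [[-30,-15,-20],[0,0,0],45],
    [[0,0,-30],[0,0,0],45],
    [[0,0,0],[0,0,0],45]
  ]
}}

```text
time_s: 6.25
tcp_pos: [0.4918, -0.3175, 0.1477]
tool_rot: [3.14, -0.005, 2.853]
ft_force: [0.6, 0.0, -1.5]
opening: 0.58
gripper_force: 25.0
```

```bash
python3 - <<'E'
from h import *
o=r.observe();print(o["time_s"],o["tcp_pos"],o["tool_rot"])
g=r.camera("top")[110:290,300:420]; cv2.imwrite("pics/t2.png",cv2.resize(g,None,fx=3,fy=3))
c=r.get_calibration("wrist"); g=r.camera("wrist")
C=np.array([.4947,-.3185]);u=np.array([.961,-.276]);v=np.array([.276,.961])
for z,a,b in[(.018,.12,.085),(.002,.118,.083)]:
    q=proj("wrist",[[*(C+i*a*u+j*b*v),z] for i,j in((-1,-1),(-1,1),(1,1),(1,-1))],c)
    cv2.polylines(g,[q.round().astype(int).reshape(-1,1,2)],True,(0,255,0) if z>.01 else (0,0,255),1)
cv2.imwrite("pics/w2.png",g)
E
```

```text
6.25 [ 0.49179169 -0.31749437  0.14768794] [ 3.1399874  -0.00536648  2.85293507]
```

View pics/w2.png

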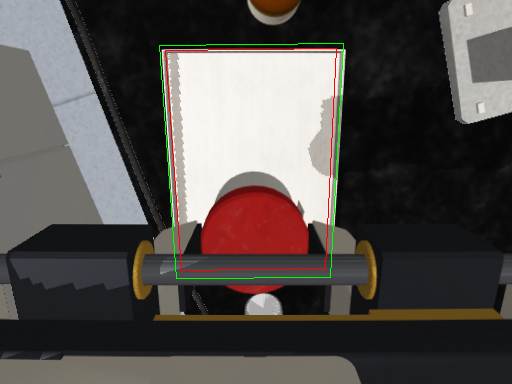

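The projected tray outline coincides with the picture: near corners at (162,47) and (343,45), centre on plan. I lower the pot.

Call:
{"fn": "carry_out", "kwargs": {
  "series": [
    [[1,-2,-35],[0,0,0],45],
    [[0,0,-40],[0,0,0],45],
    [[0,0,-35],[0,0,0],45],
    [[0,0,-16],[0,0,0],45],
    [[0,0,-8],[0,0,0],45]
  ]
}}

```text
time_s: 6.85
tcp_pos: [0.497, -0.3199, 0.0157]
tool_rot: [3.141, -0.0, 2.857]
ft_force: [-8.7, -5.6, 29.0]
opening: 0.583
gripper_force: 25.1
```

Call:
{"fn": "carry_out", "kwargs": {
  "series": [
    [[0,0,0],[0,0,0],45],
    [[0,0,0],[0,0,0],45]
  ]
}}

```text
time_s: 7.05
tcp_pos: [0.4975, -0.3208, 0.0174]
tool_rot: [-3.141, 0.002, 2.856]
ft_force: [0.5, 0.0, -1.0]
opening: 0.588
gripper_force: 25.0
```

Call:
{"fn": "carry_out", "kwargs": {
  "series": [
    [[0,0,-1],[0,0,0],45],
    [[0,0,0],[0,0,0],76],
    [[0,0,0],[0,0,0],76],
    [[0,0,0],[0,0,0],76],
    [[0,0,20],[0,0,0],76]
  ]
}}

```text
time_s: 7.55
tcp_pos: [0.4943, -0.3194, 0.0333]
tool_rot: [3.141, -0.004, 2.855]
ft_force: [0.6, 0.2, 0.5]
opening: 0.819
gripper_force: 0.0
```

Call:
{"fn": "carry_out", "kwargs": {
  "series": [
    [[0,0,40],[0,0,0],76],
    [[0,0,40],[0,0,0],76],
    [[0,0,40],[0,0,0],76],
    [[40,20,40],[0,0,0],62],
    [[40,40,10],[0,0,0],62]
  ]
}}

```text
time_s: 8.05
tcp_pos: [0.5652, -0.2735, 0.2023]
tool_rot: [-3.139, 0.008, 2.848]
ft_force: [2.0, 0.5, -0.5]
opening: 0.706
gripper_force: 0.0
```

Call:
{"fn": "carry_out", "kwargs": {
  "series": [
    [[10,40,0],[0,0,0],62],
    [[0,45,0],[0,0,0],62],
    [[0,45,0],[0,0,0],62],
    [[0,45,0],[0,0,0],62],
    [[0,45,0],[0,0,0],62]
  ]
}}

```text
time_s: 8.55
tcp_pos: [0.5737, -0.0473, 0.1972]
tool_rot: [3.141, 0.0, 2.855]
ft_force: [0.4, 0.1, 0.7]
opening: 0.676
gripper_force: 0.0
```

```bash
python3 - <<'E'
from h import *
o=r.observe();print(o["time_s"],o["tcp_pos"],o["tool_rot"])
g=r.camera("top");hsv=cv2.cvtColor(g,cv2.COLOR_BGR2HSV)
m=cv2.inRange(hsv,(0,150,60),(8,255,255));n,l,s,ce=cv2.connectedComponentsWithStats(m)
for i in range(1,n):
    if s[i,4]>60: print(s[i],ray("top",ce[i],.062).round(4))
E
```

```text
8.55 [ 0.57373822 -0.0472805   0.19723157] [3.14137541e+00 4.00842586e-04 2.85456870e+00]
[401  74  13  13 106] [ 0.8279 -0.4612  0.062 ]
[360 172  17  17 224] [ 0.496  -0.3173  0.062 ]
```

Call:
{"fn": "carry_out", "kwargs": {
  "series": [
    [[8,40,0],[0,0,0],62],
    [[0,45,0],[0,0,0],62],
    [[0,45,0],[0,0,0],62],
    [[0,45,0],[0,0,0],62],
    [[0,45,0],[0,0,0],62]
  ]
}}

```text
time_s: 9.1
tcp_pos: [0.5818, 0.1725, 0.1972]
tool_rot: [3.141, 0.0, 2.854]
ft_force: [0.9, -0.7, 1.3]
opening: 0.672
gripper_force: 0.0
```

Call:
{"fn": "carry_out", "kwargs": {
  "series": [
    [[0,45,0],[0,0,0],62],
    [[0,45,0],[0,0,0],62],
    [[-40,45,0],[0,0,0],62],
    [[-40,45,0],[0,0,0],62],
    [[-40,45,0],[0,0,0],62]
  ]
}}

```text
time_s: 9.6
tcp_pos: [0.4812, 0.3742, 0.1969]
tool_rot: [-3.142, 0.0, 2.854]
ft_force: [0.4, 1.1, -0.1]
opening: 0.677
gripper_force: 0.0
```

Call:
{"fn": "carry_out", "kwargs": {
  "series": [
    [[-17,5,-20],[0,0,0],62],
    [[0,0,-20],[0,0,0],62],
    [[0,0,0],[0,0,0],62]
  ]
}}

```text
time_s: 9.9
tcp_pos: [0.4634, 0.3772, 0.1547]
tool_rot: [-3.138, -0.002, 2.856]
ft_force: [-0.8, 0.4, 0.1]
opening: 0.675
gripper_force: 0.0
```

Call:
{"fn": "carry_out", "kwargs": {
  "series": [
    [[-19,25,0],[0,0,0],62],
    [[0,0,-30],[0,0,0],62],
    [[0,0,-30],[0,0,0],62],
    [[0,0,0],[0,0,0],62]
  ]
}}

```text
time_s: 10.3
tcp_pos: [0.4454, 0.4009, 0.0945]
tool_rot: [-3.136, -0.002, 2.854]
ft_force: [-0.2, -0.3, 0.1]
opening: 0.676
gripper_force: 0.0
```

```bash
python3 - <<'E'
from h import *
o=r.observe();print(o["time_s"],o["tcp_pos"])
c=r.get_calibration("wrist"); g=r.camera("wrist"); a=np.linspace(0,6.28,40)
for p,rad,z in [((.4448,.4027),.021,.047),((.5776,.3785),.018,.036),((.511,.2922),.015,.032)]:
    q=proj("wrist",[[p[0]+rad*np.cos(t),p[1]+rad*np.sin(t),z] for t in a],c)
    cv2.polylines(g,[q.round().astype(int).reshape(-1,1,2)],True,(0,255,0),1)
cv2.imwrite("pics/w3.png",g)
E
```

```text
10.3 [0.44535699 0.40085225 0.09445326]
```

View pics/w3.png

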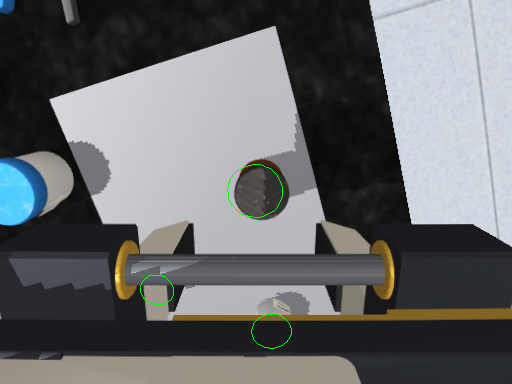

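The standard jar's black lid is centred near (260,191), about 4 px right of the prediction, so I add 3 mm in y.

Call:
{"fn": "carry_out", "kwargs": {
  "series": [
    [[1,3,-30],[0,0,0],62],
    [[0,0,-30],[0,0,0],62],
    [[0,0,-20],[0,0,0],62],
    [[0,0,0],[0,0,0],62],
    [[0,0,0],[0,0,0],32]
  ]
}}

```text
time_s: 10.85
tcp_pos: [0.4487, 0.4066, 0.0189]
tool_rot: [3.14, 0.001, 2.854]
ft_force: [1.2, 0.8, 0.5]
opening: 0.628
gripper_force: 0.0
```

Call:
{"fn": "carry_out", "kwargs": {
  "series": [
    [[0,0,0],[0,0,0],32],
    [[0,0,0],[0,0,0],32],
    [[0,0,0],[0,0,0],32],
    [[0,0,0],[0,0,0],32],
    [[0,0,20],[0,0,0],32]
  ],
  "newtons": 20
}}

```text
time_s: 11.35
tcp_pos: [0.4459, 0.4048, 0.0353]
tool_rot: [-3.138, -0.002, 2.855]
ft_force: [-0.0, 0.3, -0.0]
opening: 0.349
gripper_force: 0.0
```

Call:
{"fn": "carry_out", "kwargs": {
  "series": [
    [[0,0,30],[0,0,0],32],
    [[0,0,35],[0,0,0],32],
    [[20,0,35],[0,0,0],32],
    [[40,-20,35],[0,0,0],32],
    [[40,-25,30],[0,0,0],32]
  ]
}}

```text
time_s: 11.85
tcp_pos: [0.5386, 0.3674, 0.197]
tool_rot: [3.14, 0.0, 2.858]
ft_force: [1.3, 0.5, -0.9]
opening: 0.349
gripper_force: 0.0
```

Opening 32 mm with no grip force means the jar was missed. I look.

```bash
python3 - <<'E'
from h import *
a=r.camera("scene")[90:350,100:440]; b=r.camera("top")[110:290,100:280]
cv2.imwrite("pics/s4.png",np.hstack([cv2.resize(a,(400,306)),cv2.resize(b,(306,306),interpolation=cv2.INTER_CUBIC)]))
E
```

```text
(no output)
```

View pics/s4.png

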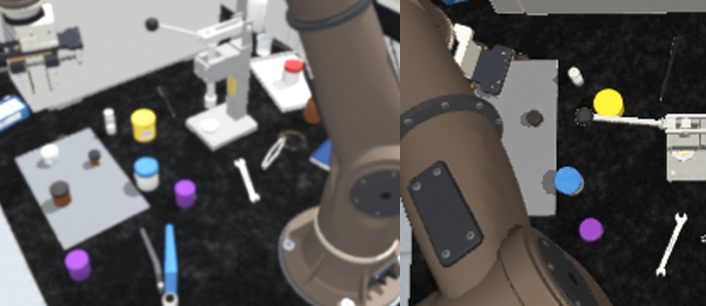

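```bash
python3 - <<'E'
from h import *
o=r.observe();print(o["time_s"],o["tcp_pos"],o["opening"],o["gripper_force"])
new=r.camera("scene"); old=cv2.imread("pics/scene0.png")
print([(np.round(s["point"],1).tolist(),round(s["confidence"],2)) for s in r.spot_in("scene","standard_jar")])
f=lambda i:cv2.resize(i[170:290,120:240],(400,400),interpolation=cv2.INTER_CUBIC)
cv2.imwrite("pics/s5.png",np.hstack([f(old),f(new)]))
for p in[(149,255),(152,250)]:print(ray("scene",p,.03),ray("scene",p,.047))
for n,z in(("lid",.047),("base",.002)):
  print(n,proj("scene",[.4448,.4027,z]),proj("scene",[.45,.406,z]))
E
```

```text
11.95 [0.54609185 0.36144481 0.19927145] 0.3456855665715379 0.0
[([166.3, 311.8], 0.77), ([149.5, 255.2], 0.72), ([259.2, 256.5], 0.59)]
[0.44545599 0.41369727 0.03      ] [0.42999221 0.41650969 0.047     ]
[0.45696141 0.40068783 0.03      ] [0.44124615 0.4037846  0.047     ]
lid [[151.85803683 248.92913278]] [[149.86173564 248.17572609]]
base [[155.08811464 260.40383734]] [[153.1406384  259.64944687]]
```

View pics/s5.png

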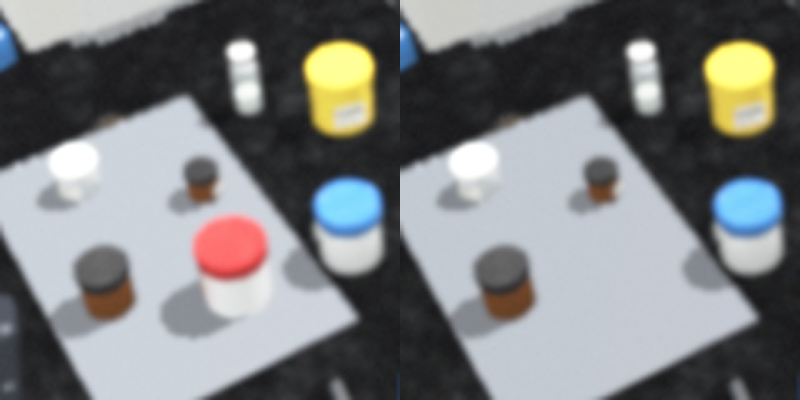

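The standard jar is still at its first place, lid at (151,250). The fingers slipped off it or missed it. I go back, grip lower and read the grip step by step.

Call:
{"fn": "carry_out", "kwargs": {
  "series": [
    [[-34,14,0],[0,0,0],62],
    [[-34,14,0],[0,0,0],62],
    [[-34,14,-30],[0,0,0],62],
    [[0,0,-40],[0,0,0],62],
    [[0,0,-30],[0,0,0],62]
  ]
}}

```text
time_s: 12.55
tcp_pos: [0.4322, 0.4093, 0.0923]
tool_rot: [-3.14, -0.002, 2.86]
ft_force: [-0.6, 0.7, -0.4]
opening: 0.67
gripper_force: 0.0
```

Call:
{"fn": "carry_out", "kwargs": {
  "series": [
    [[0,0,0],[0,0,0],62],
    [[0,0,0],[0,0,0],62]
  ]
}}

```text
time_s: 12.75
tcp_pos: [0.4352, 0.4083, 0.0945]
tool_rot: [-3.14, -0.001, 2.856]
ft_force: [0.5, 0.5, 0.2]
opening: 0.671
gripper_force: 0.0
```

```bash
python3 - <<'E'
from h import *
o=r.observe();print(o["time_s"],o["tcp_pos"],o["opening"])
c=r.get_calibration("wrist"); g=r.camera("wrist"); a=np.linspace(0,6.28,40)
p=o["tcp_pos"]
for rad,z in [(.021,.047)]:
    q=proj("wrist",[[p[0]+rad*np.cos(t),p[1]+rad*np.sin(t),z] for t in a],c)
    cv2.polylines(g,[q.round().astype(int).reshape(-1,1,2)],True,(0,255,0),1)
cv2.imwrite("pics/w5.png",g)
E
```

```text
12.75 [0.43521598 0.40831881 0.09454902] 0.6713194822651909
```

View pics/w5.png

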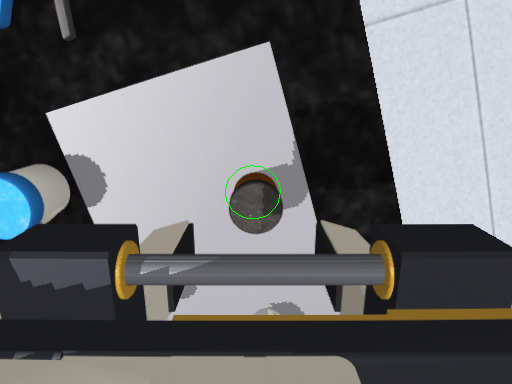

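The jar lid is at (256,207), about 11 mm further along +x than the tool. That puts the jar at (0.447,0.408), so the earlier attempt slipped. I grip deeper and harder.

Call:
{"fn": "carry_out", "kwargs": {
  "series": [
    [[12,0,-20],[0,0,0],62],
    [[0,0,-30],[0,0,0],62],
    [[0,0,-25],[0,0,0],62],
    [[0,0,-11],[0,0,0],62],
    [[0,0,0],[0,0,0],62]
  ],
  "newtons": 35
}}

```text
time_s: 13.3
tcp_pos: [0.4482, 0.408, 0.0086]
tool_rot: [-3.141, -0.0, 2.855]
ft_force: [1.3, 0.4, 0.2]
opening: 0.672
gripper_force: 0.0
```

Call:
{"fn": "carry_out", "kwargs": {
  "series": [
    [[0,0,0],[0,0,0],36],
    [[0,0,0],[0,0,0],36],
    [[0,0,0],[0,0,0],36]
  ]
}}

```text
time_s: 13.6
tcp_pos: [0.4489, 0.4088, 0.01]
tool_rot: [3.14, 0.001, 2.855]
ft_force: [0.7, 0.5, 0.0]
opening: 0.462
gripper_force: 0.0
```

Call:
{"fn": "carry_out", "kwargs": {
  "series": [
    [[0,0,0],[0,0,0],36],
    [[0,0,0],[0,0,0],36]
  ]
}}

```text
time_s: 13.8
tcp_pos: [0.4485, 0.4083, 0.0091]
tool_rot: [3.141, 0.0, 2.855]
ft_force: [-0.1, 0.4, -1.3]
opening: 0.395
gripper_force: 0.0
```

```bash
python3 - <<'E'
from h import *
g=r.camera("wrist"); s=r.camera("scene")
cv2.imwrite("pics/w6.png",np.hstack([g,cv2.resize(s[170:300,80:177],(286,384),interpolation=cv2.INTER_CUBIC)]))
E
```

```text
(no output)
```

View pics/w6.png

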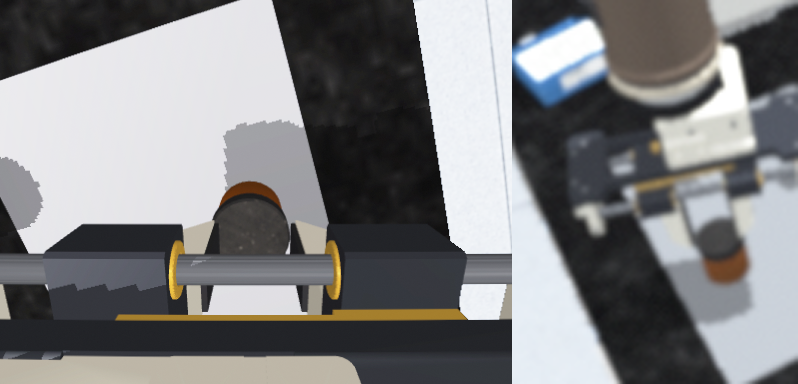

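The jar's lid shows at (252,228), on the robot side of the fingers, so they closed beyond it. I compare with where a lid centred at the TCP would appear.

```bash
python3 - <<'E'
from h import *
o=r.observe();p=o["tcp_pos"];c=r.get_calibration("wrist");print(p,o["opening"])
print(proj("wrist",[[*p[:2],.047],[*p[:2],.002],p],c))
print("lid", ray("wrist",(251,228),.047,c))
print("scene",ray("scene",(80+718*0+ (718-512)*97/286,170+236*130/384),.047))
for m in r.outline_of("wrist","standard_jar")[:2]:
    ys,xs=np.nonzero(m["mask"]);print(m["confidence"],m["point"],xs.min(),xs.max(),ys.min(),ys.max())
E
```

```text
[0.44836074 0.4081219  0.00877925] 0.39167170655560846
[[251.29388275 236.98312792]
 [251.93015192 209.2888626 ]
 [251.85108887 212.72889994]]
lid [0.44354007 0.40940336 0.047     ]
scene [0.44458057 0.40820432 0.047     ]
0.8 [250.9, 221.9] 213 289 181 253
```

Call:
{"fn": "carry_out", "kwargs": {
  "series": [
    [[0,0,0],[0,0,0],28],
    [[0,0,0],[0,0,0],28]
  ]
}}

```text
time_s: 14.15
tcp_pos: [0.4483, 0.408, 0.0086]
tool_rot: [-3.141, -0.0, 2.855]
ft_force: [0.4, -0.3, -0.2]
opening: 0.314
gripper_force: 0.0
```

```bash
python3 - <<'E'
from h import *
o=r.observe();print(o["tcp_pos"],o["opening"]*91.8,o["gripper_force"])
g=r.camera("wrist"); s=r.camera("scene"); c=r.get_calibration("wrist"); p=o["tcp_pos"]
# pad planes expected
for w in (.5*o["opening"]*.0918,):
  for sg in(-1,1):
    v=np.array([.282,.959]);u=np.array([.959,-.282])
    q=proj("wrist",[[*(p[:2]+sg*w*v+a*u),p[2]+b] for a,b in((-.0095,0),(.0095,0),(.0095,.03),(-.0095,.03))],c)
    cv2.polylines(g,[q.round().astype(int).reshape(-1,1,2)],True,(0,255,0),1)
cv2.imwrite("pics/w7.png",np.hstack([cv2.resize(g[150:340,150:360],(442,400),interpolation=cv2.INTER_CUBIC),cv2.resize(s[190:290,100:190],(358,400),interpolation=cv2.INTER_CUBIC)]))
E
```

```text
[0.44828361 0.40804497 0.00856142] 28.84273131316859 0.0
```

View pics/w7.png

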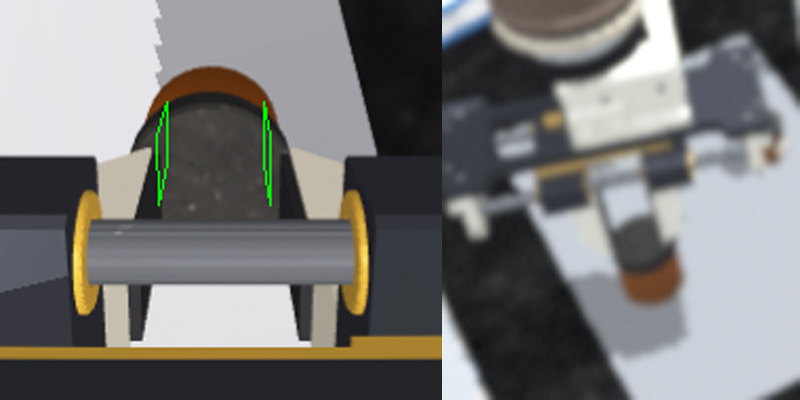

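The picture and numbers agree: the real pads sit about 16 mm beyond the reported TCP along +u, tool −x. The pot's 53 mm chord and the missed jar both show it. I open, shift 21 mm along −u around the jar, and close.

Call:
{"fn": "carry_out", "kwargs": {
  "series": [
    [[0,0,0],[0,0,0],62],
    [[0,0,0],[0,0,0],62],
    [[0,0,0],[0,0,0],62],
    [[0,0,2],[0,0,0],62],
    [[0,0,0],[0,0,0],62]
  ],
  "newtons": 20
}}

```text
time_s: 14.75
tcp_pos: [0.4485, 0.4082, 0.0109]
tool_rot: [3.141, 0.0, 2.855]
ft_force: [-0.3, -0.3, -0.1]
opening: 0.659
gripper_force: 0.0
```

Call:
{"fn": "carry_out", "kwargs": {
  "series": [
    [[-7,2,0],[0,0,0],62],
    [[-7,2,0],[0,0,0],62],
    [[-6,2,0],[0,0,0],62],
    [[0,0,0],[0,0,0],62],
    [[0,0,0],[0,0,0],34]
  ]
}}

```text
time_s: 15.25
tcp_pos: [0.4281, 0.4143, 0.0107]
tool_rot: [3.141, 0.0, 2.855]
ft_force: [-0.1, 0.7, -0.2]
opening: 0.628
gripper_force: 0.0
```

Call:
{"fn": "carry_out", "kwargs": {
  "series": [
    [[0,0,0],[0,0,0],34],
    [[0,0,0],[0,0,0],34],
    [[0,0,0],[0,0,0],34],
    [[0,0,0],[0,0,0],34]
  ]
}}

```text
time_s: 15.65
tcp_pos: [0.4285, 0.414, 0.0106]
tool_rot: [-3.142, 0.0, 2.854]
ft_force: [-0.7, 0.0, -0.6]
opening: 0.373
gripper_force: 0.0
```

```bash
python3 - <<'E'
from h import *
o=r.observe();p=o["tcp_pos"];print(p,o["tool_rot"],o["opening"]*91.8,o["gripper_force"])
g=r.camera("wrist"); c=r.get_calibration("wrist")
for m in r.outline_of("wrist","standard_jar")[:2]:
    ys,xs=np.nonzero(m["mask"]);print(m["confidence"],m["point"],xs.min(),xs.max(),ys.min(),ys.max())
s=r.camera("scene");print([(np.round(q["point"],1).tolist(),round(q["confidence"],2)) for q in r.spot_in("scene","standard_jar")])
v=np.array([.282,.959]);u=np.array([.959,-.282])
for k,col in((0,(0,255,0)),):
  for sg in(-1,1):
    w=.5*o["opening"]*.0918
    q=proj("wrist",[[*(p[:2]+sg*w*v+(a+k)*u),p[2]+b] for a,b in((-.0095,0),(.0095,0),(.0095,.03),(-.0095,.03))],c)
    cv2.polylines(g,[q.round().astype(int).reshape(-1,1,2)],True,col,1)
t=r.camera("top")
cv2.imwrite("pics/w8.png",np.hstack([cv2.resize(g[150:340,150:360],(442,400),interpolation=cv2.INTER_CUBIC),cv2.resize(s[190:290,100:190],(358,400),interpolation=cv2.INTER_CUBIC)]))
E
```

```text
[0.42848068 0.41395941 0.0106012 ] [-3.14156252e+00  2.64718809e-05  2.85441354e+00] 34.28484087362279 0.0
0.98 [247.2, 245.6] 216 285 211 305
[([150.3, 256.3], 0.86), ([256.5, 250.5], 0.8), ([167.5, 309.7], 0.67)]
```

View pics/w8.png

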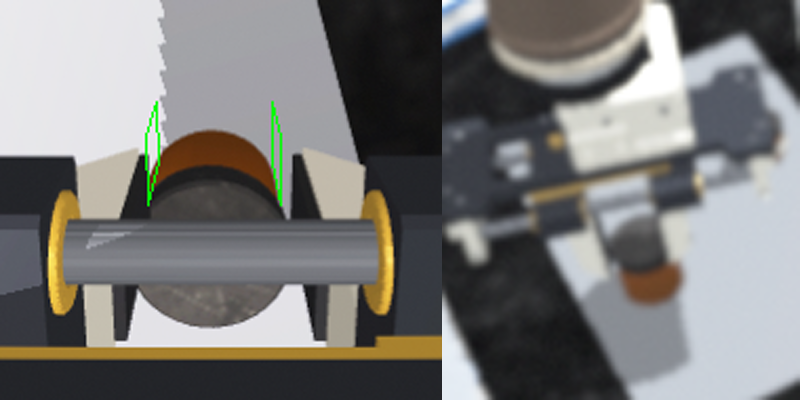

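Re-reading the finger pixels: the tips' spacing of 155 px for 76 mm (w1) suggests they lie nearer the camera, so higher than the reported TCP, with no sideways offset. I test that numerically.

```bash
python3 - <<'E'
from h import *
o=r.observe();p=o["tcp_pos"];c=r.get_calibration("wrist");print(c["K"][0][0])
v=np.array([.282,.959]);u=np.array([.959,-.282])
for dz in(0,.02,.03,.04,.05):
    for op in(.0343,.062,.0758):
        q=proj("wrist",[[*(p[:2]+s*op/2*v-.0095*u),p[2]+dz] for s in(-1,1)],c); print(dz,op,q.round(0).tolist())
print("observed .0343: 218,222 288,222; .062:188,222 318,222; .0758: 175,222 330,224")
print("jar lid",ray("wrist",(150+212/2.105,150+247/2.105),.047,c))
E
```

```text
333.687746216123
0 0.0343 [[224.0, 198.0], [279.0, 198.0]]
0 0.062 [[202.0, 198.0], [302.0, 198.0]]
0 0.0758 [[191.0, 198.0], [313.0, 198.0]]
0.02 0.0343 [[221.0, 208.0], [282.0, 208.0]]
0.02 0.062 [[197.0, 208.0], [306.0, 208.0]]
0.02 0.0758 [[184.0, 209.0], [319.0, 208.0]]
0.03 0.0343 [[219.0, 214.0], [283.0, 214.0]]
0.03 0.062 [[193.0, 214.0], [309.0, 214.0]]
0.03 0.0758 [[181.0, 214.0], [322.0, 214.0]]
0.04 0.0343 [[217.0, 221.0], [285.0, 221.0]]
0.04 0.062 [[190.0, 221.0], [312.0, 221.0]]
0.04 0.0758 [[176.0, 221.0], [326.0, 221.0]]
0.05 0.0343 [[215.0, 228.0], [287.0, 228.0]]
0.05 0.062 [[186.0, 228.0], [316.0, 228.0]]
0.05 0.0758 [[172.0, 228.0], [330.0, 228.0]]
observed .0343: 218,222 288,222; .062:188,222 318,222; .0758: 175,222 330,224
jar lid [0.44592419 0.40846593 0.047     ]
```

The fit at dz ≈ 0.041 m is clean: the real fingertips are 41 mm above the reported TCP with no sideways offset. The fingers were closing just above the jar's lid, and the pot was held by its lid. From here the true tip height is the reported z plus 0.041.

Call:
{"fn": "carry_out", "kwargs": {
  "series": [
    [[0,0,8],[0,0,0],62],
    [[9,-3,0],[0,0,0],62],
    [[8,-3,0],[0,0,0],62],
    [[0,0,0],[0,0,0],62],
    [[0,0,0],[0,0,0],62]
  ]
}}

```text
time_s: 16.4
tcp_pos: [0.4458, 0.4076, 0.0185]
tool_rot: [-3.141, -0.0, 2.854]
ft_force: [-0.1, 0.1, -0.1]
opening: 0.671
gripper_force: 0.0
```

Call:
{"fn": "carry_out", "kwargs": {
  "series": [
    [[0,0,-10],[0,0,0],62],
    [[0,0,-10],[0,0,0],62],
    [[0,0,0],[0,0,0],62]
  ]
}}

```text
time_s: 16.7
tcp_pos: [0.4439, 0.4072, -0.0035]
tool_rot: [-3.139, -0.002, 2.855]
ft_force: [0.6, -0.1, 0.3]
opening: 0.675
gripper_force: 0.0
```

No force, and the reported z is already below the bench, which confirms the offset. I continue down to a true tip height of about 15 mm.

Call:
{"fn": "carry_out", "kwargs": {
  "series": [
    [[1,0,-9],[0,0,0],62],
    [[0,0,-8],[0,0,0],62],
    [[0,0,-6],[0,0,0],62],
    [[0,0,0],[0,0,0],62],
    [[0,0,0],[0,0,0],34]
  ],
  "newtons": 20
}}

```text
time_s: 17.2
tcp_pos: [0.4462, 0.408, -0.0245]
tool_rot: [-3.141, -0.0, 2.855]
ft_force: [-0.1, 0.8, 0.2]
opening: 0.633
gripper_force: 0.0
```

Call:
{"fn": "carry_out", "kwargs": {
  "series": [
    [[0,0,0],[0,0,0],34],
    [[0,0,0],[0,0,0],34],
    [[0,0,0],[0,0,0],34],
    [[0,0,0],[0,0,0],34]
  ]
}}

```text
time_s: 17.6
tcp_pos: [0.4465, 0.4082, -0.024]
tool_rot: [3.141, 0.0, 2.855]
ft_force: [-0.4, -1.0, 3.1]
opening: 0.448
gripper_force: 20.0
```

Call:
{"fn": "carry_out", "kwargs": {
  "series": [
    [[0,0,15],[0,0,0],34],
    [[0,0,30],[0,0,0],34],
    [[0,0,40],[0,0,0],34],
    [[20,0,40],[0,0,0],34],
    [[40,-20,30],[0,0,0],34]
  ]
}}

```text
time_s: 18.1
tcp_pos: [0.5013, 0.3942, 0.1327]
tool_rot: [3.137, -0.001, 2.862]
ft_force: [2.3, 0.7, -1.0]
opening: 0.451
gripper_force: 20.0
```

Call:
{"fn": "carry_out", "kwargs": {
  "series": [
    [[40,-20,20],[0,0,0],34],
    [[40,-30,0],[0,0,0],34],
    [[0,-40,0],[0,0,0],34],
    [[0,-40,0],[0,0,0],34],
    [[0,-45,0],[0,0,0],34]
  ]
}}

```text
time_s: 18.6
tcp_pos: [0.5833, 0.2136, 0.1493]
tool_rot: [3.141, 0.0, 2.855]
ft_force: [1.1, -0.4, -0.5]
opening: 0.451
gripper_force: 20.0
```

Call:
{"fn": "carry_out", "kwargs": {
  "series": [
    [[0,-45,0],[0,0,0],34],
    [[0,-45,0],[0,0,0],34],
    [[0,-45,0],[0,0,0],34],
    [[0,-45,0],[0,0,0],34],
    [[0,-45,0],[0,0,0],34]
  ]
}}

```text
time_s: 19.1
tcp_pos: [0.5832, -0.0122, 0.1497]
tool_rot: [3.141, 0.001, 2.855]
ft_force: [1.8, 0.3, -0.4]
opening: 0.455
gripper_force: 20.0
```

Call:
{"fn": "carry_out", "kwargs": {
  "series": [
    [[0,-45,0],[0,0,0],34],
    [[0,-45,0],[0,0,0],34],
    [[0,-45,0],[0,0,0],34],
    [[0,-45,0],[0,0,0],34],
    [[0,-45,0],[0,0,0],34]
  ]
}}

```text
time_s: 19.6
tcp_pos: [0.5832, -0.2371, 0.1497]
tool_rot: [3.141, 0.001, 2.855]
ft_force: [0.5, 0.0, 0.1]
opening: 0.443
gripper_force: 20.0
```

Call:
{"fn": "carry_out", "kwargs": {
  "series": [
    [[-40,-15,0],[0,0,0],34],
    [[-40,-15,0],[0,0,0],34],
    [[-40,-15,0],[0,0,0],34],
    [[-38,-16,-20],[0,0,0],34],
    [[0,0,-30],[0,0,0],34]
  ]
}}

```text
time_s: 20.1
tcp_pos: [0.421, -0.3002, 0.1007]
tool_rot: [-3.14, 0.003, 2.848]
ft_force: [1.1, 0.1, -0.8]
opening: 0.452
gripper_force: 20.0
```

Call:
{"fn": "carry_out", "kwargs": {
  "series": [
    [[0,0,0],[0,0,0],34],
    [[0,0,0],[0,0,0],34]
  ]
}}

```text
time_s: 20.3
tcp_pos: [0.4262, -0.2961, 0.0994]
tool_rot: [3.141, 0.0, 2.855]
ft_force: [-0.6, 0.5, -0.9]
opening: 0.453
gripper_force: 20.0
```

Call:
{"fn": "carry_out", "kwargs": {
  "series": [
    [[-1,-2,-35],[0,0,0],34],
    [[0,0,-35],[0,0,0],34],
    [[0,0,-28],[0,0,0],34],
    [[0,0,-15],[0,0,0],34],
    [[0,0,0],[0,0,0],34]
  ]
}}

```text
time_s: 20.8
tcp_pos: [0.4254, -0.2975, -0.0151]
tool_rot: [3.141, -0.001, 2.857]
ft_force: [-0.4, 0.3, -0.7]
opening: 0.446
gripper_force: 20.0
```

Call:
{"fn": "carry_out", "kwargs": {
  "series": [
    [[0,0,-5],[0,0,0],34],
    [[0,0,-4],[0,0,0],34],
    [[0,0,0],[0,0,0],34]
  ]
}}

```text
time_s: 21.1
tcp_pos: [0.4251, -0.2985, -0.023]
tool_rot: [-3.142, 0.001, 2.855]
ft_force: [-0.2, -0.9, -0.3]
opening: 0.451
gripper_force: 20.0
```

Release, lift and go back for the septa jar at (0.5776,0.3785). I open to 60.

Call:
{"fn": "carry_out", "kwargs": {
  "series": [
    [[0,0,-1],[0,0,0],34],
    [[0,0,0],[0,0,0],62],
    [[0,0,0],[0,0,0],62],
    [[0,0,0],[0,0,0],62],
    [[0,0,20],[0,0,0],62]
  ]
}}

```text
time_s: 21.6
tcp_pos: [0.423, -0.2976, -0.0059]
tool_rot: [3.141, -0.004, 2.855]
ft_force: [0.9, 0.2, 0.3]
opening: 0.669
gripper_force: 0.0
```

Call:
{"fn": "carry_out", "kwargs": {
  "series": [
    [[0,0,40],[0,0,0],62],
    [[0,0,45],[0,0,0],62],
    [[20,0,40],[0,0,0],60],
    [[40,10,28],[0,0,0],60],
    [[45,20,0],[0,0,0],60]
  ]
}}

```text
time_s: 22.1
tcp_pos: [0.5319, -0.2717, 0.1539]
tool_rot: [-3.14, 0.008, 2.85]
ft_force: [1.3, -0.7, 0.4]
opening: 0.654
gripper_force: 0.0
```

Call:
{"fn": "carry_out", "kwargs": {
  "series": [
    [[45,20,0],[0,0,0],60],
    [[10,40,0],[0,0,0],60],
    [[0,45,0],[0,0,0],60],
    [[0,45,0],[0,0,0],60],
    [[0,45,0],[0,0,0],60]
  ]
}}

```text
time_s: 22.6
tcp_pos: [0.5842, -0.0718, 0.1484]
tool_rot: [3.142, -0.0, 2.854]
ft_force: [1.2, 0.3, 0.5]
opening: 0.653
gripper_force: 0.0
```

```bash
python3 - <<'E'
from h import *
o=r.observe();print(o["time_s"],o["tcp_pos"])
g=r.camera("top"); C=np.array([.4947,-.3185]);u=np.array([.961,-.276])
for k,z in(("standard_jar",.04),("sample_pot",.062)):
    for m in r.outline_of("top",k):
        X=ray("top",m["point"],z);print(k,np.round(m["point"],1),X.round(4),round(m["confidence"],2))
G=cv2.cvtColor(g,cv2.COLOR_BGR2GRAY); p=proj("top",[.4253,-.2985,.047])[0];print(p)
x,y=p.round().astype(int);w=G[y-12:y+13,x-12:x+13]; b=(w<90).astype(np.uint8)
n,l,s,ce=cv2.connectedComponentsWithStats(b);print(s,ce+[x-12,y-12])
E
```

```text
22.6 [ 0.58417913 -0.0717576   0.14840002]
standard_jar [207.6 247. ] [0.291  0.1942 0.04  ] 0.62
standard_jar [130.2 257.1] [0.2621 0.4389 0.04  ] 0.59
standard_jar [361.6 204.2] [ 0.4217 -0.2985  0.04  ] 0.52
sample_pot [367.2 177.7] [ 0.5035 -0.315   0.062 ] 0.79
sample_pot [221.4 170.3] [0.5339 0.1491 0.062 ] 0.55
sample_pot [346.9 227.3] [ 0.3469 -0.2433  0.062 ] 0.33
[362.1101632  202.80162955]
[[  0   0  25  25 478]
 [  3   7  15  12 147]] [[362.58368201 202.83472803]
 [360.10204082 203.53741497]]
```

Call:
{"fn": "carry_out", "kwargs": {
  "series": [
    [[0,40,0],[0,0,0],60],
    [[0,45,0],[0,0,0],60],
    [[0,45,0],[0,0,0],60],
    [[0,45,0],[0,0,0],60],
    [[0,45,0],[0,0,0],60]
  ]
}}

```text
time_s: 23.25
tcp_pos: [0.5847, 0.1467, 0.1487]
tool_rot: [-3.141, 0.001, 2.853]
ft_force: [0.4, -0.1, 1.1]
opening: 0.653
gripper_force: 0.0
```

Call:
{"fn": "carry_out", "kwargs": {
  "series": [
    [[0,45,0],[0,0,0],60],
    [[0,45,0],[0,0,0],60],
    [[0,45,0],[0,0,0],60],
    [[0,45,0],[0,0,0],60],
    [[-6,45,0],[0,0,0],60]
  ]
}}

```text
time_s: 23.75
tcp_pos: [0.5799, 0.3714, 0.1484]
tool_rot: [-3.141, 0.001, 2.852]
ft_force: [1.2, 0.8, -0.2]
opening: 0.653
gripper_force: 0.0
```

Call:
{"fn": "carry_out", "kwargs": {
  "series": [
    [[0,5,-30],[0,0,0],60],
    [[0,0,-40],[0,0,0],60],
    [[0,0,-20],[0,0,0],60],
    [[0,0,0],[0,0,0],60],
    [[0,0,0],[0,0,0],60]
  ]
}}

```text
time_s: 24.25
tcp_pos: [0.5794, 0.3756, 0.059]
tool_rot: [-3.141, 0.001, 2.853]
ft_force: [1.2, 0.6, -0.1]
opening: 0.65
gripper_force: 0.0
```

```bash
python3 - <<'E'
from h import *
o=r.observe();print(o["time_s"],o["tcp_pos"])
r.camera("wrist"); c=r.get_calibration("wrist")
print("predict",proj("wrist",[.5776,.3785,.036],c))
for m in r.outline_of("wrist","septa_jar"):
    ys,xs=np.nonzero(m["mask"]);print(m["confidence"],m["point"],xs.min(),xs.max(),ys.min(),ys.max())
r.camera("scene")
for m in r.spot_in("scene","septa_jar"): print(m["point"],ray("scene",m["point"],.022).round(4),m["confidence"])
E
```

```text
24.25 [0.57942295 0.37555139 0.05897158]
predict [[254.34053808 197.40825296]]
0.81 [257.8, 199.1] 233 284 167 226
[140.2, 218.4] [0.5938 0.3819 0.022 ] 0.64
```

The septa jar shows at (258,200) against the predicted (254,197), about 3 mm off in y. I correct and go down to a true tip height of 11 mm.

Call:
{"fn": "carry_out", "kwargs": {
  "series": [
    [[1,5,-20],[0,0,0],60],
    [[0,0,-30],[0,0,0],60],
    [[0,0,-25],[0,0,0],60],
    [[0,0,-13],[0,0,0],60],
    [[0,0,0],[0,0,0],60]
  ]
}}

```text
time_s: 24.95
tcp_pos: [0.5787, 0.3809, -0.0306]
tool_rot: [-3.14, -0.001, 2.855]
ft_force: [-0.1, 0.5, 0.6]
opening: 0.653
gripper_force: 0.0
```

Call:
{"fn": "carry_out", "kwargs": {
  "series": [
    [[0,0,0],[0,0,0],28],
    [[0,0,0],[0,0,0],28],
    [[0,0,0],[0,0,0],28],
    [[0,0,0],[0,0,0],28],
    [[0,0,0],[0,0,0],28]
  ],
  "newtons": 15
}}

```text
time_s: 25.45
tcp_pos: [0.5801, 0.3819, -0.0284]
tool_rot: [3.14, 0.001, 2.855]
ft_force: [-1.2, -0.9, 6.6]
opening: 0.385
gripper_force: 15.0
```

Call:
{"fn": "carry_out", "kwargs": {
  "series": [
    [[0,0,15],[0,0,0],28],
    [[0,0,40],[0,0,0],28],
    [[0,0,45],[0,0,0],28],
    [[0,0,45],[0,0,0],28],
    [[2,-25,33],[0,0,0],28]
  ]
}}

```text
time_s: 25.95
tcp_pos: [0.5807, 0.3612, 0.1526]
tool_rot: [3.136, 0.001, 2.86]
ft_force: [0.6, 0.6, -0.4]
opening: 0.385
gripper_force: 15.0
```

Call:
{"fn": "carry_out", "kwargs": {
  "series": [
    [[2,-45,0],[0,0,0],28],
    [[0,-45,0],[0,0,0],28],
    [[0,-45,0],[0,0,0],28],
    [[0,-45,0],[0,0,0],28],
    [[0,-45,0],[0,0,0],28]
  ]
}}

```text
time_s: 26.45
tcp_pos: [0.5832, 0.1298, 0.1496]
tool_rot: [3.141, 0.001, 2.855]
ft_force: [0.7, 0.1, -0.2]
opening: 0.385
gripper_force: 15.0
```

Call:
{"fn": "carry_out", "kwargs": {
  "series": [
    [[0,-45,0],[0,0,0],28],
    [[0,-45,0],[0,0,0],28],
    [[0,-45,0],[0,0,0],28],
    [[0,-45,0],[0,0,0],28],
    [[0,-45,0],[0,0,0],28]
  ]
}}

```text
time_s: 26.95
tcp_pos: [0.5833, -0.0952, 0.1496]
tool_rot: [3.141, 0.001, 2.855]
ft_force: [1.2, -0.0, 0.2]
opening: 0.383
gripper_force: 15.0
```

Call:
{"fn": "carry_out", "kwargs": {
  "series": [
    [[0,-45,0],[0,0,0],28],
    [[0,-45,0],[0,0,0],28],
    [[-5,-45,0],[0,0,0],28],
    [[-5,-45,0],[0,0,0],28],
    [[-5,-45,0],[0,0,0],28]
  ]
}}

```text
time_s: 27.45
tcp_pos: [0.5681, -0.3201, 0.1496]
tool_rot: [3.141, 0.001, 2.855]
ft_force: [1.0, -0.2, -0.5]
opening: 0.381
gripper_force: 15.0
```

Call:
{"fn": "carry_out", "kwargs": {
  "series": [
    [[0,-20,-20],[0,0,0],28],
    [[0,0,-30],[0,0,0],28],
    [[0,0,0],[0,0,0],28],
    [[0,0,0],[0,0,0],28]
  ]
}}

```text
time_s: 27.85
tcp_pos: [0.5685, -0.3376, 0.0991]
tool_rot: [3.141, -0.001, 2.855]
ft_force: [-0.1, -0.4, 0.2]
opening: 0.385
gripper_force: 15.0
```

Call:
{"fn": "carry_out", "kwargs": {
  "series": [
    [[-3,-1,-35],[0,0,0],28],
    [[0,0,-35],[0,0,0],28],
    [[0,0,-28],[0,0,0],28],
    [[0,0,-18],[0,0,0],28],
    [[0,0,0],[0,0,0],28]
  ]
}}

```text
time_s: 28.35
tcp_pos: [0.5654, -0.3379, -0.0181]
tool_rot: [3.141, -0.002, 2.856]
ft_force: [-0.6, -0.8, -0.7]
opening: 0.384
gripper_force: 15.0
```

Call:
{"fn": "carry_out", "kwargs": {
  "series": [
    [[0,0,-6],[0,0,0],28],
    [[0,0,-5],[0,0,0],28],
    [[0,0,0],[0,0,0],28]
  ]
}}

```text
time_s: 28.65
tcp_pos: [0.566, -0.3395, -0.0278]
tool_rot: [3.142, 0.001, 2.855]
ft_force: [-0.5, 0.1, -1.2]
opening: 0.385
gripper_force: 15.0
```

Release, lift and go back for the ferrule jar at (0.511,0.292).

Call:
{"fn": "carry_out", "kwargs": {
  "series": [
    [[0,0,-1],[0,0,0],28],
    [[0,0,0],[0,0,0],58],
    [[0,0,0],[0,0,0],58],
    [[0,0,0],[0,0,0],58],
    [[0,0,20],[0,0,0],58]
  ]
}}

```text
time_s: 29.15
tcp_pos: [0.5636, -0.3383, -0.0117]
tool_rot: [3.141, -0.005, 2.855]
ft_force: [0.5, -0.2, -0.0]
opening: 0.623
gripper_force: 0.0
```

Call:
{"fn": "carry_out", "kwargs": {
  "series": [
    [[0,0,40],[0,0,0],58],
    [[0,0,45],[0,0,0],58],
    [[0,10,40],[0,0,0],58],
    [[10,30,28],[0,0,0],58],
    [[10,45,0],[0,0,0],54]
  ]
}}

```text
time_s: 29.65
tcp_pos: [0.5874, -0.2583, 0.1486]
tool_rot: [-3.139, 0.009, 2.849]
ft_force: [1.7, 0.5, -0.4]
opening: 0.6
gripper_force: 0.0
```

Call:
{"fn": "carry_out", "kwargs": {
  "series": [
    [[0,45,0],[0,0,0],54],
    [[0,45,0],[0,0,0],54],
    [[0,45,0],[0,0,0],54],
    [[0,45,0],[0,0,0],54],
    [[0,45,0],[0,0,0],54]
  ]
}}

```text
time_s: 30.15
tcp_pos: [0.5852, -0.0278, 0.1437]
tool_rot: [3.141, 0.0, 2.855]
ft_force: [-0.1, 0.7, 0.4]
opening: 0.591
gripper_force: 0.0
```

Call:
{"fn": "carry_out", "kwargs": {
  "series": [
    [[0,45,0],[0,0,0],54],
    [[0,45,0],[0,0,0],54],
    [[0,45,0],[0,0,0],54],
    [[0,45,0],[0,0,0],54],
    [[0,45,0],[0,0,0],54]
  ]
}}

```text
time_s: 30.65
tcp_pos: [0.5852, 0.1973, 0.1437]
tool_rot: [3.141, 0.0, 2.855]
ft_force: [0.9, -0.4, 0.5]
opening: 0.589
gripper_force: 0.0
```

Call:
{"fn": "carry_out", "kwargs": {
  "series": [
    [[-10,40,0],[0,0,0],54],
    [[-30,30,0],[0,0,0],54],
    [[-30,15,-20],[0,0,0],54],
    [[0,0,-30],[0,0,0],54],
    [[0,0,0],[0,0,0],54]
  ]
}}

```text
time_s: 31.15
tcp_pos: [0.5123, 0.2801, 0.0905]
tool_rot: [-3.137, -0.004, 2.857]
ft_force: [-0.5, -0.9, 0.0]
opening: 0.587
gripper_force: 0.0
```

```bash
python3 - <<'E'
from h import *
o=r.observe();print(o["time_s"],o["tcp_pos"])
g=r.camera("wrist"); c=r.get_calibration("wrist")
print("predict",proj("wrist",[.511,.2922,.032],c))
for m in r.outline_of("wrist","ferrule_jar"):
    ys,xs=np.nonzero(m["mask"]);print(m["confidence"],m["point"],xs.min(),xs.max(),ys.min(),ys.max())
t=r.camera("top")
cv2.imwrite("pics/w9.png",np.hstack([g,cv2.resize(t[110:250,320:420],(274,384),interpolation=cv2.INTER_CUBIC)]))
E
```

```text
31.15 [0.51226911 0.28005663 0.09053512]
predict [[266.50518854 179.94973566]]
0.61 [271.9, 186.4] 252 288 165 205
```

View pics/w9.png

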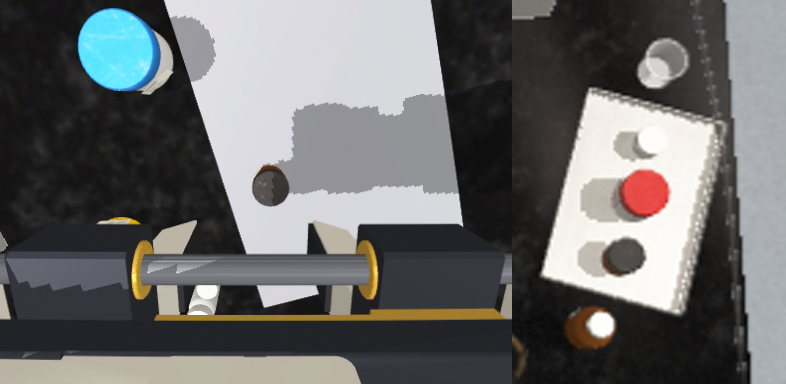

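The wrist picture shows the ferrule lid at (270,188). Top crop: white septa jar, red pot and black standard jar stand in a line in the tray, with the beaker and bottle untouched.

```bash
python3 - <<'E'
from h import *
o=r.observe();print(o["time_s"],o["tcp_pos"]);print(ray("wrist",(270,188),.032))
t=cv2.imread("pics/w9.png")
r.camera("scene")
for m in r.spot_in("scene","ferrule_jar"): print(m["point"],ray("scene",m["point"],.018).round(4),m["confidence"])
print(proj("top",[[.496,-.3173,.062],[.5647,-.3385,.036],[.4253,-.2985,.047]]))
for p in [(652,140),(645,193),(626,256)]: print(320+(p[0]-512)/2.74,110+p[1]/2.743)
E
```

```text
31.3 [0.51680769 0.27994654 0.09457197]
[0.52150154 0.2933622  0.032     ]
[179.7, 224.1] [0.5142 0.2966 0.018 ] 0.57
[[368.07608582 180.01847532]
 [371.28507823 160.79052374]
 [362.1101632  202.80162955]]
371.0948905109489 161.03900838497995
368.54014598540147 180.3609187021509
361.6058394160584 203.3284724753919
```

Call:
{"fn": "carry_out", "kwargs": {
  "series": [
    [[0,13,-15],[0,0,0],54],
    [[0,0,-15],[0,0,0],54],
    [[0,0,0],[0,0,0],54],
    [[0,0,0],[0,0,0],54]
  ]
}}

```text
time_s: 31.8
tcp_pos: [0.5155, 0.2937, 0.0633]
tool_rot: [-3.141, -0.0, 2.855]
ft_force: [0.1, 0.1, 0.8]
opening: 0.586
gripper_force: 0.0
```

```bash
python3 - <<'E'
from h import *
o=r.observe();c=r.get_calibration("wrist");g=r.camera("wrist");print(o["tcp_pos"])
for m in r.outline_of("wrist","ferrule_jar"):
    ys,xs=np.nonzero(m["mask"]);b=(xs.min()+xs.max())/2,ys.max()-(xs.max()-xs.min())/2
    print(m["confidence"],xs.min(),xs.max(),ys.min(),ys.max(),ray("wrist",b,.032,c))
E
```

```text
[0.51546206 0.29369326 0.06326364]
0.8 232 272 172 217 [0.51440173 0.29379838 0.032     ]
```

Call:
{"fn": "carry_out", "kwargs": {
  "series": [
    [[-1,0,-20],[0,0,0],54],
    [[0,0,-30],[0,0,0],54],
    [[0,0,-28],[0,0,0],54],
    [[0,0,-15],[0,0,0],54],
    [[0,0,0],[0,0,0],54]
  ]
}}

```text
time_s: 32.4
tcp_pos: [0.5135, 0.2928, -0.0309]
tool_rot: [-3.139, -0.002, 2.855]
ft_force: [-0.0, -0.4, 0.1]
opening: 0.587
gripper_force: 0.0
```

Call:
{"fn": "carry_out", "kwargs": {
  "series": [
    [[0,0,0],[0,0,0],22],
    [[0,0,0],[0,0,0],22],
    [[0,0,0],[0,0,0],22],
    [[0,0,0],[0,0,0],22],
    [[0,0,0],[0,0,0],22]
  ],
  "newtons": 12
}}

```text
time_s: 32.9
tcp_pos: [0.5151, 0.294, -0.0285]
tool_rot: [3.14, 0.001, 2.855]
ft_force: [-1.4, -1.7, 6.6]
opening: 0.318
gripper_force: 12.0
```

Call:
{"fn": "carry_out", "kwargs": {
  "series": [
    [[0,0,15],[0,0,0],22],
    [[0,0,40],[0,0,0],22],
    [[10,0,45],[0,0,0],22],
    [[30,0,45],[0,0,0],22],
    [[30,-15,33],[0,0,0],22]
  ]
}}

```text
time_s: 33.4
tcp_pos: [0.5823, 0.2816, 0.1494]
tool_rot: [3.138, 0.001, 2.859]
ft_force: [1.0, 0.9, -0.2]
opening: 0.317
gripper_force: 12.0
```

Call:
{"fn": "carry_out", "kwargs": {
  "series": [
    [[0,-40,0],[0,0,0],22],
    [[0,-45,0],[0,0,0],22],
    [[0,-45,0],[0,0,0],22],
    [[0,-45,0],[0,0,0],22],
    [[0,-45,0],[0,0,0],22]
  ]
}}

```text
time_s: 33.9
tcp_pos: [0.5818, 0.0568, 0.1463]
tool_rot: [3.141, 0.001, 2.855]
ft_force: [0.9, 0.2, -0.4]
opening: 0.318
gripper_force: 12.0
```

Call:
{"fn": "carry_out", "kwargs": {
  "series": [
    [[0,-45,0],[0,0,0],22],
    [[0,-45,0],[0,0,0],22],
    [[0,-45,0],[0,0,0],22],
    [[0,-45,0],[0,0,0],22],
    [[0,-45,0],[0,0,0],22]
  ]
}}

```text
time_s: 34.4
tcp_pos: [0.5818, -0.1682, 0.1463]
tool_rot: [3.141, 0.001, 2.855]
ft_force: [1.3, 0.2, -0.4]
opening: 0.32
gripper_force: 12.0
```

Call:
{"fn": "carry_out", "kwargs": {
  "series": [
    [[0,-40,0],[0,0,0],22],
    [[-30,-40,0],[0,0,0],22],
    [[-30,-40,0],[0,0,0],22],
    [[-29,-25,0],[0,0,0],22],
    [[0,0,-20],[0,0,0],22]
  ]
}}

```text
time_s: 34.9
tcp_pos: [0.4892, -0.3185, 0.1285]
tool_rot: [-3.138, 0.004, 2.845]
ft_force: [0.2, -0.1, -0.4]
opening: 0.32
gripper_force: 12.0
```

Call:
{"fn": "carry_out", "kwargs": {
  "series": [
    [[0,0,-20],[0,0,0],22],
    [[0,0,0],[0,0,0],22],
    [[0,0,0],[0,0,0],22]
  ]
}}

```text
time_s: 35.2
tcp_pos: [0.4933, -0.3113, 0.1059]
tool_rot: [3.141, -0.0, 2.855]
ft_force: [-0.0, -0.4, 0.2]
opening: 0.325
gripper_force: 12.0
```

```bash
python3 - <<'E'
from h import *
o=r.observe();c=r.get_calibration("wrist");g=r.camera("wrist");print(o["time_s"],o["tcp_pos"])
hsv=cv2.cvtColor(g,cv2.COLOR_BGR2HSV);m=cv2.inRange(hsv,(0,150,50),(8,255,255))|cv2.inRange(hsv,(174,150,50),(180,255,255))
ys,xs=np.nonzero(m);print(xs.min(),xs.max(),ys.min(),ys.max(),m.sum()//255)
a=np.linspace(0,6.283,60);P=[[.496+.0275*np.cos(t),-.3173+.0275*np.sin(t),.062] for t in a]
q=proj("wrist",P,c);print("pred lid",q.min(0),q.max(0))
cv2.polylines(g,[q.round().astype(int).reshape(-1,1,2)],True,(0,255,0),1);cv2.imwrite("pics/w10.png",g)
E
```

```text
35.2 [ 0.49325318 -0.31127852  0.10593027]
209 279 165 230 3104
pred lid [209.55776205 163.44246885] [281.96094033 232.80222652]
```

View pics/w10.png

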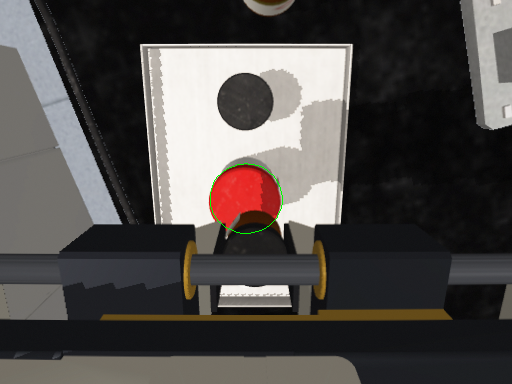

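The lid circle sits on the predicted place, centre (245,198), and the standard jar at (245,101) stands on the tray's centre line. I move the ferrule jar by (+2,−7) mm and lower it.

Call:
{"fn": "carry_out", "kwargs": {
  "series": [
    [[2,-7,0],[0,0,0],22],
    [[0,0,-30],[0,0,0],22],
    [[0,0,-25],[0,0,0],22],
    [[0,0,-12],[0,0,0],22],
    [[0,0,0],[0,0,0],22]
  ]
}}

```text
time_s: 35.75
tcp_pos: [0.4946, -0.3183, 0.0372]
tool_rot: [3.141, -0.002, 2.855]
ft_force: [-0.5, 0.7, -0.2]
opening: 0.321
gripper_force: 12.0
```

Call:
{"fn": "carry_out", "kwargs": {
  "series": [
    [[0,0,-3],[0,0,0],22],
    [[0,0,-3],[0,0,0],22],
    [[0,0,0],[0,0,0],22],
    [[0,0,0],[0,0,0],22]
  ]
}}

```text
time_s: 36.15
tcp_pos: [0.4955, -0.3187, 0.0327]
tool_rot: [-3.142, 0.001, 2.855]
ft_force: [-0.2, 0.5, -0.3]
opening: 0.318
gripper_force: 12.0
```

Call:
{"fn": "carry_out", "kwargs": {
  "series": [
    [[0,0,-1.5],[0,0,0],22],
    [[0,0,0],[0,0,0],22],
    [[0,0,0],[0,0,0],26],
    [[0,0,0],[0,0,0],50],
    [[0,0,0],[0,0,0],50]
  ]
}}

```text
time_s: 36.65
tcp_pos: [0.4952, -0.3185, 0.0306]
tool_rot: [3.142, 0.0, 2.855]
ft_force: [-0.4, 0.1, 0.7]
opening: 0.447
gripper_force: 0.0
```

Call:
{"fn": "carry_out", "kwargs": {
  "series": [
    [[0,0,0],[0,0,0],50],
    [[0,0,10],[0,0,0],50],
    [[0,0,30],[0,0,0],50],
    [[0,0,40],[0,0,0],50],
    [[0,0,35],[0,0,0],50]
  ]
}}

```text
time_s: 37.15
tcp_pos: [0.4951, -0.3186, 0.1478]
tool_rot: [-3.141, 0.0, 2.854]
ft_force: [0.0, 0.1, -0.3]
opening: 0.547
gripper_force: 0.0
```

Call:
{"fn": "carry_out", "kwargs": {
  "series": [
    [[30,30,0],[0,0,0],50],
    [[30,40,0],[0,0,0],50],
    [[25,45,0],[0,0,0],50],
    [[0,40,0],[0,0,0],50],
    [[0,0,0],[0,0,0],50]
  ]
}}

```text
time_s: 37.65
tcp_pos: [0.5809, -0.1566, 0.1457]
tool_rot: [3.138, -0.001, 2.864]
ft_force: [-0.2, 0.3, -0.2]
opening: 0.543
gripper_force: 0.0
```

```bash
python3 - <<'E'
from h import *
print(r.observe()["time_s"],r.observe()["tcp_pos"])
t=r.camera("top"); s=r.camera("scene")
P=[[.4955,-.318,.092],[.4955,-.318,.062],[.5647,-.3385,.036],[.4253,-.2985,.047]]
a=np.linspace(0,6.283,40); k=8; x0,y0=325,110
b=cv2.resize(t[110:240,325:415],None,fx=4,fy=4,interpolation=cv2.INTER_CUBIC)
for p,rad in zip(P,(.015,.0275,.018,.021)):
    q=(proj("top",[[p[0]+rad*np.cos(i),p[1]+rad*np.sin(i),p[2]] for i in a])-[325,110]+.5)*4
    cv2.polylines(b,[q.round().astype(int).reshape(-1,1,2)],True,(0,200,0),1)
d=cv2.resize(s[70:230,280:420],(420,480),interpolation=cv2.INTER_CUBIC)
cv2.imwrite("pics/f.png",np.hstack([b[:480],d]))
E
```

```text
37.65 [ 0.58085253 -0.15664675  0.14574561]
```

View pics/f.png

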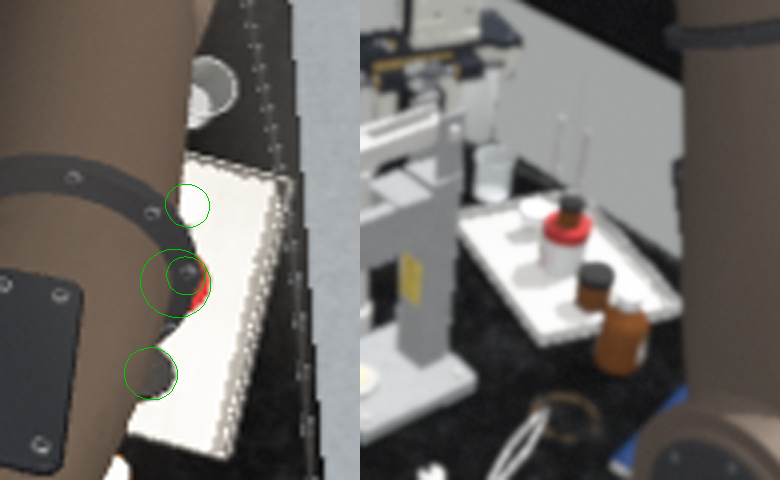

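The scene view shows the ferrule jar upright in the middle of the pot lid at (572,208), with the septa jar behind, the standard jar in front, and the bottle and beaker in place. I hand in.

```bash
python3 -c "
from station import r
print(r.hand_in())"
```

```text
the job is handed in; nothing more can be done
None
```

I handed the job in at about 38 s: the pot is in the middle of the tray, the standard jar at the bottle end, the septa jar at the beaker end and the ferrule jar on the pot's lid, all upright in the last picture; hand-in returned no verdict.

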